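# Weigh the gift basket on the spring balance

## Robot

A 7-joint arm with a two-finger parallel gripper is mounted at the origin on the work surface. World frame = base frame: x ahead of the robot, y to its left, z up, the work surface at z = 0. Lengths are in m, angles in rad, forces in N, time in s.
With the tool pointing down it reaches from about 0.4 to 0.85 m from the base axis. Payload 10.4 kg.
Tool frame: the origin (TCP) lies between the finger pads; the fingertips stand r.nose_length ahead of it and the grasp point (between the pads) lies 6 mm ahead of it (r.nose_length is the distance from the TCP to the fingertips, in m); z points along the fingers, x is the direction in which the jaws open and shut, and the axes are right-handed (so a half turn about z gives the same grasp; the last joint's range is limited). The gripper opens to 87 mm and grips with 3 to 60 N. Pads are 19 mm wide; open, the fingers measure 117 mm over their backs; the gripper's body (75 mm by 190 mm) begins 51 mm behind the grasp point.
Start: joints at [-1.2, 0.332, -0.065, 1.46, 0.022, 1.35, -0.088], TCP at [0.24, 0.577, 0.248] pointing down, gripper open.
Joint ranges: [-2.6, 2.6], [-0.5, 2.12], [-1.47, 1.34], [0.16, 2.42], [-1.27, 4.41], [0.06, 2.06], [-2.6, 2.6]. Speed limits (rad/s): [2.22, 2.22, 2.79, 2.79, 3.14, 3.14, 3.14].

## Interface

Orientations are given as a unit quaternion [x, y, z, w].
In Python, from bench import r gives the robot as it stands. The module is installed in compiled form; this text tells all that it offers.
- The arm moves only by the shell command python3 -m creep 'ROWS' [OPENING] [FORCE]. ROWS is JSON, a list of rows, each an object of numbers: "x", "y", "z": the shift along the world's x, y, z in m; "spin": the turn about the world's z in degrees. In form: [{"x": .., "y": .., "z": .., "spin": ..}, ...]. A call has 1 to 12 rows; each row is the pose to reach, as a shift and turn from the pose commanded when the call began; what a row does not reach only later rows make up. A row lasts 1/8 s, in which the tool goes at most 62.5 mm and 10.7 degrees, less where a joint would pass 70% of its speed; a pose out of reach is approached as far as the arm can. A call with a gripper value outside its range is refused whole. OPENING is the finger opening in m, from 0 to 0.087, set as the call begins (- or left out, the last holds). The fingers move at their own pace and stop on an object; FORCE is the grip in N (left out, the last holds). Time passes only in rows, so rows that repeat a pose let the fingers close. It gives the time, the measured TCP pose, the force and the opening at its end, in the units of the state.
- r.read_state(): the state, without advancing time (a new reading comes with each control period).
- r.camera(name): name is "scene" or "top" or "wrist"; returns a dict with "pixels" (420x560x3 uint8, blue, green, red), "z_map" (420x560 float32, m along the optical axis (not along the pixel's ray), 0 where there is no reading), "K" (3x3 intrinsics, pixels), "k1" (the pictures are not rectified: a ray, as slopes to the right and down, at radius r is drawn at 1 + k1 r^2 times it, then the intrinsics apply), "R" (3x3) and "t" (3): a world point X has camera coordinates R X + t. Camera axes: x right, y down, z forward; pixel columns grow to the right and rows downward; lengths in m; the calibration is good to about 2 mm. A picture is of the moment at which its call begins.
- r.close_job(): hands the job in, once; it reports no verdict.
The state is a dict: "time": time; "joint_positions": joint angles; "joint_vel": joint speeds; "joint_torque": joint torques, N m; "ee_pos": TCP position; "eef_rot": TCP orientation; "ft_force": force on the tool from outside, world axes, zero at the start; "torque": the same for the moment, N m; "width": finger opening in m.
Only numpy, scipy, OpenCV 4.12 (cv2) and the standard library are available. Lean on these libraries where they do the work, as an engineer would, in place of code of your own. Each camera call takes 0.05 s, during which the arm holds its last target. There are 200 camera calls.

## Task

Weigh the packed gift basket on the counter's spring balance: pick it up by its handle, bring the bare middle of the handle onto the sprung hook, and slowly ease the weight over until the balance carries all of it, so that the hook sinks smoothly and neither drops nor bounces when you let go. Do not knock, jerk or overload the balance or disturb the other ware, and leave the basket hanging free, level and still so that the pointer can be read.

Things in the scene. Friction and masses are not known exactly. Their poses are not given: they have to be found in the camera images.
- handle (a point): Middle of the gift basket's handle. The handle is a rigid arch along the basket's long axis; its top is a straight level strip, 10 mm wide, 6 mm thick, 190 mm long; this point is mid-thickness, 143 mm above the basket's bottom. x along the handle (either way round), y across, z up. The 28 mm around this point are bare strip: that part belongs on the hook.
- grip_a (a point): Gripping place: the cane binding (14 x 14 mm in section, from 14 to 82 mm from the handle's middle) at x = +58 mm from handle, same axes. The balance stands above the hook, so grip one binding here, closing across the handle, with the tool tilted about 30 degrees so that its body leans away from the handle's middle.
- grip_b (a point): The same on the other binding, at x = -58 mm from handle, same axes.
- basket_mid (a point): Centre of the basket's body, 108 mm below handle. Woven cane, 210 x 120 mm, wall 70 mm high, loose on the counter, packed with goods that stay put (up to 79 mm high). Its weight is not known beforehand (under 0.9 kg); centre of mass about 120 mm straight below handle.
- hook_seat (a point): Lowest inside point of the balance's hook; moves with it; 280 mm above the counter unloaded. z up. Hook of 6 mm round steel in the y-z plane: from the rod it goes 14 mm to -y, down, round the bottom (inner radius 11 mm) and up to the tip. Open towards +y. The handle lies along x in it; seated, handle is 4 to 5 mm above this point.
- hook_tip (a point): Top of the hook's free tip, 15 mm to +y of and 19 mm above hook_seat, same axes. The way in is from +y, over the tip: between 19 and 45 mm above the seat it is free right up to the back of the hook (11 mm to -y of the seat). Then lower the handle into the hook. Above, on the axis: the balance's 35 mm thick tube, from 80 to 310 mm above the unloaded seat.
- hook (a joint): How far the hook is pulled down, m: 0 unloaded, end stop 0.11. A spring (100 N/m; capacity 1 kg = 98 mm) with light damping: a load let go too early or too late sets it bouncing for a second or two. It should never move faster than about 0.08 m/s nor bear more than about 12 N.
- stand: The balance's fixed stand; origin on the counter straight below the hook's axis, axes as hook_seat. Wooden base 18 mm thick, x -80 to 80 mm, y -200 to 50 mm; an 18 mm thick column at y = -155 mm, 650 mm high; a cross arm at 628 mm carries the balance.
- vase_mid (a point): Bystander: white ceramic bottle vase, 88 mm thick, 152 mm high; point half-way up.
- caddy_mid (a point): Bystander: terracotta tea jar with a dark wooden cap, 72 mm thick, 100 mm high; point half-way up.
- cup_mid (a point): Bystander: blue ceramic cup, 72 mm across the rim, 70 mm high; point half-way up.
There are look-alikes about, which are no part of the job. There is more than one size of the part that bears handle; the job needs the middle-sized.

How it is judged:
On the way, in this order (a step that is already met when the one before it is completed fails the run):
1. the basket is lifted clear of the counter by the gripper, not yet on the hook (height (world z) of basket_mid above 0.075 m and value of joint hook below 0.004 m and contact force between the fingers and basket above 1 N), for 0.2 s.
2. the handle is in the hook and pulls it down while the gripper still holds the basket (value of joint hook above 0.008 m and contact force between basket and hook above 0.5 N and contact force between the fingers and basket above 1 N), for 0.2 s.
3. let go, the basket hangs on the hook and has come to rest (value of joint hook above 0.018 m and contact force between basket and hook above 1.5 N and contact force between the fingers and basket below 0.05 N and velocity of joint hook between -0.01 and 0.01 m/s and linear speed of basket below 0.03 m/s), for 0.5 s.
At the end, for the whole second after the job is handed in: The basket hangs on the hook by the bare middle of its handle (handle centre within 16 mm of the hook's seat), level within 0.2 rad, the hook pulled down 18 to 100 mm and still (under 0.01 m/s), the basket moving less than 0.03 m/s, the robot touching nothing (distance between handle and hook_seat below 0.016 m and angle between handle's own z axis and vertical below 0.2 rad and value of joint hook between 0.018 and 0.1 m and velocity of joint hook between -0.01 and 0.01 m/s and linear speed of basket below 0.03 m/s and contact force between basket and hook above 1.5 N).
It fails at once if the hook is jerked or bounces: it moves faster than 0.08 m/s either way (velocity of joint hook above 0.08 m/s or velocity of joint hook below -0.08 m/s).
It fails at once if the basket bears on the hook with more than 14 N (contact force between basket and hook above 14 N).
It fails at once if the hook is pulled down to its stop (value of joint hook above 0.105 m).
It fails at once if the robot knocks the balance or its stand (over 5 N) (contact force between any of the arm, the fingers and stand above 5 N).
It fails at once if a vase, jar or cup is moved over 20 mm (distance of any of vase_mid, caddy_mid, cup_mid from where it was at the start of the episode above 0.02 m).
It also fails if it takes over 58 s, if anything falls off the work surface, if the arm or the gripper's body presses on something with over 40 N, if the wrist force passes 120 N, or if a joint passes its speed limit or range.

## Working session

There is one attempt and no reset: what is moved stays moved. The work goes in short steps, Python scripts to look and compute and a shell command to move; the robot and the scene stay as the last step left them, time stands still between calls to the robot, and variables do not carry over. Pictures are saved under pics/ and viewed, about 8 in all and at most 12, crops included, and the job is handed in when it is done.

```bash
mkdir -p pics
cat > h.py <<'E'
import numpy as np,cv2
from bench import r
def take(n):
    c=r.camera(n); np.savez(''+n+'.npz',**c); return c
def load(n): return dict(np.load(''+n+'.npz'))
def P(c,u,v,z=None):
    K=c['K'];d=np.array([float(c['k1']),0,0,0])
    s=cv2.undistortPoints(np.array([[[u,v]]],float),K,d)[0,0]
    if z is None: z=float(c['z_map'][int(round(v)),int(round(u))])
    return c['R'].T@(np.array([s[0]*z,s[1]*z,z])-c['t'])
def Pz(c,u,v,h):
    a=P(c,u,v,0.);b=P(c,u,v,1.); return a+(b-a)*(h-a[2])/(b[2]-a[2])
def cloud(c,v0=0,v1=420,u0=0,u1=560):
    vv,uu=np.mgrid[v0:v1,u0:u1]; z=c['z_map'][v0:v1,u0:u1]
    s=cv2.undistortPoints(np.stack([uu,vv],-1).reshape(-1,1,2).astype(float),c['K'],np.array([float(c['k1']),0,0,0])).reshape(z.shape+(2,))
    return (np.dstack([s[...,0]*z,s[...,1]*z,z])-c['t'])@c['R']
E
python3 - <<'E'
from h import *
a=take('scene');b=take('top')
cv2.imwrite('pics/s.png',cv2.resize(a['pixels'],(800,600)))
cv2.imwrite('pics/t.png',cv2.resize(b['pixels'],(800,600)))
for k in r.read_state().items(): print(k)
print(r.nose_length,a['t'],b['t'],-b['R'].T@b['t'],-a['R'].T@a['t'])
E
```

```text
('time', 0.1)
('joint_positions', array([-1.19956202,  0.33278875, -0.06471742,  1.46084593,  0.02165495,
        1.34988341, -0.08850973]))
('joint_vel', array([-8.61566329e-05, -1.58346841e-03,  9.54997805e-04, -1.96605030e-03,
       -1.98605347e-03, -4.57229441e-04, -1.83143002e-03]))
('joint_torque', array([ 8.14247924e-04, -6.24544930e+01,  2.42913858e-02, -3.90720892e+01,
       -6.12964737e-02,  3.65304819e-02,  7.06949891e-06]))
('ee_pos', array([0.23972374, 0.5768689 , 0.24685142]))
('eef_rot', array([ 8.31774181e-01,  5.55113804e-01, -4.80636396e-04,  3.82487845e-04]))
('ft_force', array([-0.63589246,  1.6853217 , -0.66754258]))
('torque', array([-0.01669531, -0.01026283, -0.01325571]))
('width', 0.08751996469763439)
0.025 [-0.49264969 -0.12248468  1.37510765] [0.20782043 0.57045359 1.32822343] [0.34000857 0.25204145 1.39773152] [ 1.09307635 -0.11299923  0.97007347]
```

View pics/s.png

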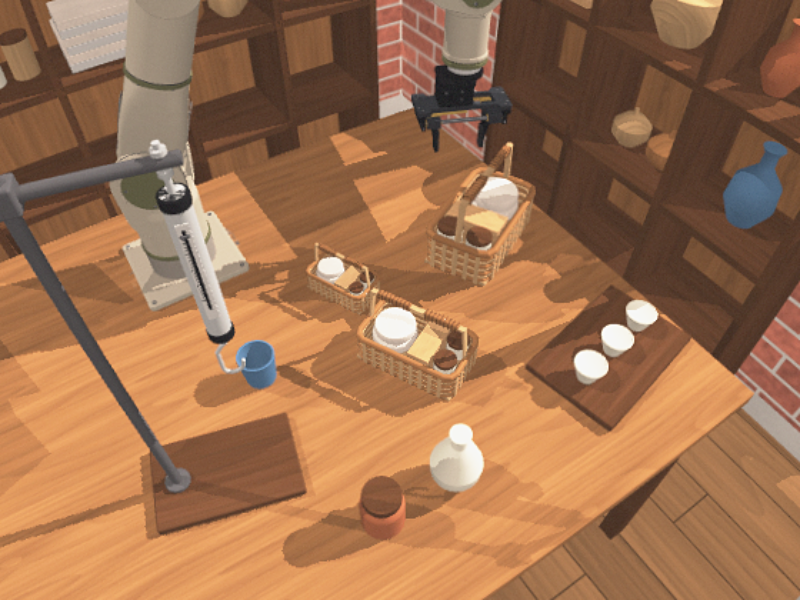

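View pics/t.png

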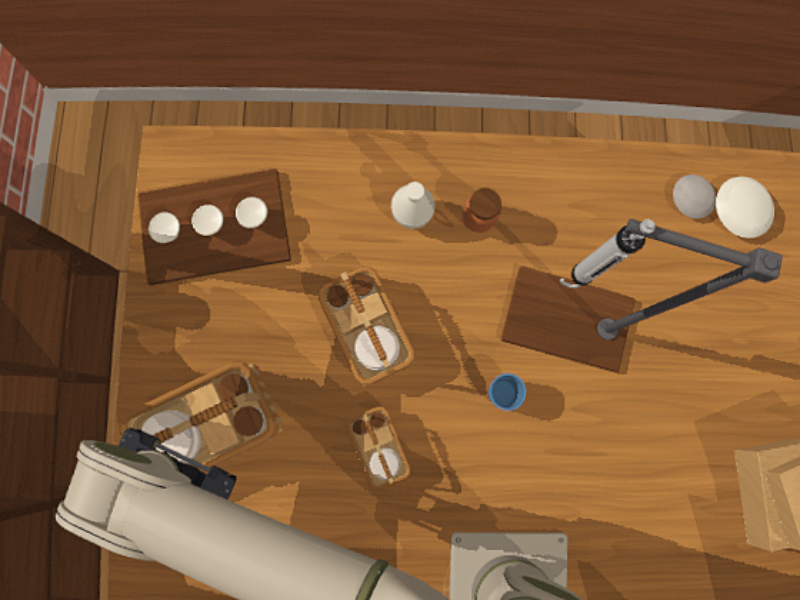

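The pictures show three baskets, and in the top view the middle-sized one is at about (367,325). The hook is near (568,283), opening to the image left (+y). Next I'll measure it in 3D.

Run:
```python
from h import *
b=load('top');a=load('scene')
k=.7
# all in 800x600 px
C=cloud(b)
def box(u0,u1,v0,v1): return C[int(v0*k):int(v1*k),int(u0*k):int(u1*k)].reshape(-1,3)
for n,bx in dict(mid=(315,418,262,388),small=(348,415,400,492),vase=(388,438,178,232),caddy=(460,505,185,235),cup=(485,530,370,415)).items():
    q=box(*bx); q=q[(q[:,2]>.02)&(q[:,2]<.4)]
    print(n,q.mean(0).round(3),q.min(0).round(3),q.max(0).round(3))
q=box(315,418,262,388);h=q[(q[:,2]>.125)&(q[:,2]<.2)]
print(len(h),np.percentile(h[:,2],[5,50,95]))
m=cv2.minAreaRect(h[:,:2].astype(np.float32));print('handle',m)
w=q[(q[:,2]>.03)];print('basket',cv2.minAreaRect(w[:,:2].astype(np.float32)))
# stand base corners at z=.018
for u,v in [(520,267),(637,300),(622,372),(502,338)]: print('base',Pz(b,u*k,v*k,.018).round(4))
# tube, hook in scene camera
S=cloud(a)
t=S[int(200*k):int(345*k),int(165*k):int(235*k)].reshape(-1,3)
t=t[(t[:,2]>.35)&(t[:,2]<.62)]
from itertools import groupby
for z in np.arange(.36,.6,.04):
    s=t[abs(t[:,2]-z)<.02]; print('tube',z.round(2),len(s),s[:,:2].mean(0).round(4) if len(s) else '')
hk=S[int(335*k):int(380*k),int(212*k):int(250*k)].reshape(-1,3)
hk=hk[(hk[:,2]>.2)]; print('hook',len(hk),hk.min(0).round(3),hk.max(0).round(3))
cv2.imwrite('pics/c.png',np.hstack([cv2.resize(a['pixels'][205:275,130:200],(560,560),interpolation=cv2.INTER_CUBIC)]))
```

```text
mid [0.515 0.294 0.08 ] [0.399 0.199 0.023] [0.628 0.388 0.155]
small [0.279 0.264 0.056] [0.2   0.201 0.021] [0.355 0.325 0.11 ]
vase [0.746 0.209 0.096] [0.715 0.164 0.03 ] [0.801 0.251 0.156]
caddy [0.748 0.073 0.084] [0.72  0.035 0.02 ] [0.786 0.105 0.108]
cup [0.392 0.011 0.055] [ 0.355 -0.015  0.021] [0.423 0.055 0.076]
369 [0.14127092 0.1476871  0.15272773]
handle ((0.5126075744628906, 0.2928600609302521), (0.19045303761959076, 0.01457458920776844), 27.01255989074707)
basket ((0.48451757431030273, 0.2785199284553528), (0.281416118144989, 0.12612034380435944), 27.097137451171875)
base [ 0.6462 -0.0165  0.018 ]
base [ 0.5844 -0.2629  0.018 ]
base [ 0.4349 -0.2269  0.018 ]
base [0.4989 0.0208 0.018 ]
tube 0.36 145 [ 0.5772 -0.0493]
tube 0.4 272 [ 0.5766 -0.049 ]
tube 0.44 304 [ 0.5771 -0.0497]
tube 0.48 363 [ 0.5775 -0.0492]
tube 0.52 413 [ 0.5776 -0.0492]
tube 0.56 442 [ 0.5777 -0.0492]
hook 212 [ 0.56  -0.113  0.274] [ 1.093 -0.031  0.97 ]
```

View pics/c.png

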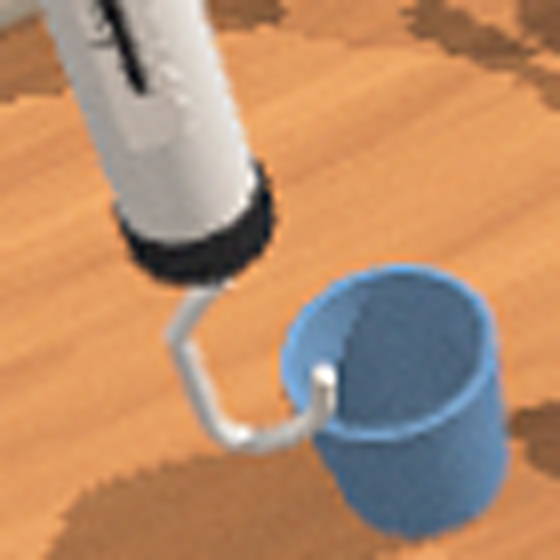

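The crop shows the hook clearly: seat at about (240,440), tip at (323,375), and the blue cup standing behind it. Since the moves can't tilt the tool, I'll check the arm's envelope around the tool axis against the tube.

Run:
```python
from h import *
from scipy.optimize import least_squares
a=load('scene');b=load('top');S=cloud(a).reshape(-1,3);T=cloud(b).reshape(-1,3)
t=S[(abs(S[:,0]-.57)<.03)&(abs(S[:,1]+.047)<.03)&(S[:,2]>.38)&(S[:,2]<.56)]
f=least_squares(lambda p:np.hypot(*(t[:,:2]-p).T)-.0175,[.562,-.047],loss='soft_l1',f_scale=.002);print('tube axis',f.x,len(t))
hk=S[(abs(S[:,0]-.562)<.025)&(abs(S[:,1]+.047)<.03)&(S[:,2]>.26)&(S[:,2]<.35)]
print('hook',len(hk),hk.min(0).round(3),hk.max(0).round(3))
e=np.array([.24,.577,.248]);x=np.array([.384,.923]);y=np.array([.923,-.384])
for nm,Q in(('S',S),('T',T)):
  d=Q-e;X=d[:,:2]@x;Y=d[:,:2]@y
  for h in np.arange(-.03,.5,.03):
    s=(abs(d[:,2]-h)<.015)&(np.hypot(X,Y)<.16)
    if s.sum()>5: print(nm,h.round(2),s.sum(),'X',X[s].min().round(3),X[s].max().round(3),'Y',Y[s].min().round(3),Y[s].max().round(3))
```

```text
tube axis [ 0.56320639 -0.04773282] 1577
hook 122 [ 0.56  -0.065  0.274] [ 0.573 -0.031  0.344]
S -0.03 30 X -0.053 0.05 Y -0.012 0.014
S 0.0 85 X -0.055 0.056 Y -0.01 0.015
S 0.03 67 X -0.086 0.084 Y -0.009 0.036
S 0.06 497 X -0.093 0.093 Y -0.037 0.043
S 0.09 828 X -0.096 0.097 Y -0.038 0.042
S 0.12 204 X -0.05 0.018 Y -0.022 0.037
S 0.15 372 X -0.051 0.038 Y -0.037 0.042
S 0.18 289 X -0.044 0.04 Y -0.014 0.047
S 0.21 337 X -0.042 0.038 Y -0.009 0.048
S 0.24 358 X -0.041 0.037 Y -0.007 0.045
S 0.27 293 X -0.042 0.039 Y 0.0 0.051
S 0.3 321 X -0.079 0.044 Y 0.024 0.057
T 0.06 333 X -0.093 0.092 Y 0.006 0.037
T 0.09 567 X -0.096 0.095 Y 0.001 0.036
T 0.12 28 X -0.05 0.002 Y 0.006 0.035
T 0.15 139 X -0.051 0.011 Y 0.013 0.036
T 0.18 96 X -0.03 0.027 Y 0.028 0.041
T 0.21 61 X -0.023 0.017 Y 0.031 0.039
T 0.24 19 X -0.013 0.01 Y 0.037 0.039
T 0.3 130 X -0.077 0.052 Y 0.04 0.052
T 0.33 267 X -0.107 0.053 Y -0.036 0.053
T 0.36 2405 X -0.149 0.048 Y -0.051 0.058
T 0.39 4349 X -0.159 0.02 Y -0.049 0.055
T 0.42 240 X -0.16 -0.133 Y -0.008 0.034
```

The fit works out like this: tube axis (0.563,-0.048), stand yaw about -14.2°, handle middle (0.5126,0.2929) with yaw 27°. With a vertical tool, gripping the near binding at -72 mm and hooking about 6 mm off-centre leaves a few mm to the tube. I'll go above the grip now.

```bash
python3 -m creep '[{"z":0.04},{"x":0.02,"y":-0.03,"z":0.06,"spin":5},{"x":0.05,"y":-0.076,"z":0.06,"spin":12},{"x":0.08,"y":-0.122,"z":0.06,"spin":19},{"x":0.11,"y":-0.168,"z":0.06,"spin":26},{"x":0.14,"y":-0.214,"z":0.06,"spin":33},{"x":0.17,"y":-0.26,"z":0.04,"spin":40},{"x":0.195,"y":-0.297,"z":0.02,"spin":46},{"x":0.2085,"y":-0.317,"z":0.0,"spin":49.6},{"x":0.2085,"y":-0.317,"z":0.0,"spin":49.6},{"x":0.2085,"y":-0.317,"z":0.0,"spin":49.6}]' 0.087 60
python3 - <<'E'
from h import *
from scipy.spatial.transform import Rotation as R
s=r.read_state();print(s['ee_pos'],R.from_quat(s['eef_rot']).as_matrix().round(3),s['joint_positions'].round(2),s['ft_force'])
c=take('wrist');cv2.imwrite('pics/w.png',c['pixels'])
C=cloud(c).reshape(-1,3);z=c['z_map'].reshape(-1)
h=C[(z>0.05)&(C[:,2]>.13)&(C[:,2]<.17)&(np.hypot(C[:,0]-.5126,C[:,1]-.293)<.12)]
print(len(h),np.percentile(h[:,2],[5,50,95]),cv2.minAreaRect(h[:,:2].astype(np.float32)))
E
```

```text
[0.23972374 0.5768689  0.24685142] [[ 0.384  0.923 -0.   ]
 [ 0.923 -0.384 -0.001]
 [-0.001  0.    -1.   ]] [-1.2   0.33 -0.06  1.46  0.02  1.35 -0.09] [-0.63589246  1.6853217  -0.66754258]invalid input at $[0]: expected keys x, y, z, spin
Traceback (most recent call last):
IndexError: index -1 is out of bounds for axis 0 with size 0
```

View pics/w.png

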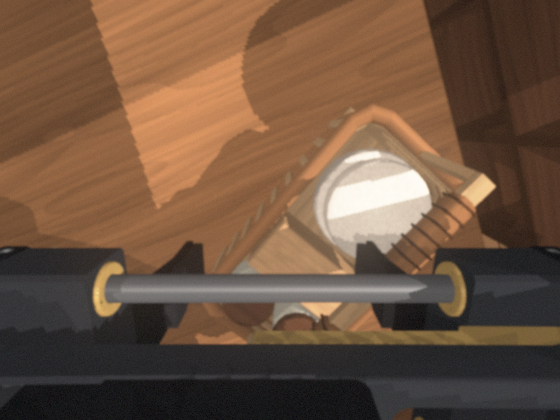

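The call was refused because every row needs all four keys. The wrist view was therefore still taken above the large look-alike basket, whose handle is near (440,235). I'll resend the move.

```bash
python3 -m creep '[{"x":0,"y":0,"z":0.04,"spin":0},{"x":0.02,"y":-0.03,"z":0.06,"spin":5},{"x":0.05,"y":-0.076,"z":0.06,"spin":12},{"x":0.08,"y":-0.122,"z":0.06,"spin":19},{"x":0.11,"y":-0.168,"z":0.06,"spin":26},{"x":0.14,"y":-0.214,"z":0.06,"spin":33},{"x":0.17,"y":-0.26,"z":0.04,"spin":40},{"x":0.195,"y":-0.297,"z":0.02,"spin":46},{"x":0.2085,"y":-0.317,"z":0.0,"spin":49.6},{"x":0.2085,"y":-0.317,"z":0.0,"spin":49.6},{"x":0.2085,"y":-0.317,"z":0.0,"spin":49.6}]' 0.087 60
python3 - <<'E'
from h import *
from scipy.spatial.transform import Rotation as R
s=r.read_state();print(s['time'],s['ee_pos'],R.from_quat(s['eef_rot']).as_matrix().round(3),s['joint_positions'].round(2),s['ft_force'])
c=take('wrist');cv2.imwrite('pics/w2.png',c['pixels'])
b=take('top')
for n,c in(('w',c),('t',b)):
  C=cloud(c).reshape(-1,3);z=c['z_map'].reshape(-1)
  h=C[(z>0.05)&(C[:,2]>.13)&(C[:,2]<.17)&(np.hypot(C[:,0]-.5126,C[:,1]-.293)<.12)]
  print(n,len(h), len(h) and (np.percentile(h[:,2],[5,50,95]),cv2.minAreaRect(h[:,:2].astype(np.float32))))
E
```

```text
time: 1.52
ee_pos: [0.4479, 0.2613, 0.2481]
eef_rot: [0.522, 0.853, 0.0, -0.0]
ft_force: [-0.3, 0.3, 0.1]
width: 0.087
1.525 [0.4478763  0.26128165 0.24808426] [[-0.455  0.891  0.   ]
 [ 0.891  0.455  0.001]
 [ 0.001  0.    -1.   ]] [-0.73  0.09  0.13  1.75 -0.01  1.3   1.44] [-0.31321352  0.3171518   0.05723139]
w 1764 (array([0.14394273, 0.14910387, 0.15080993]), ((0.4865145683288574, 0.27988147735595703), (0.12714534997940063, 0.014729245565831661), 27.230653762817383))
t 91 (array([0.14149866, 0.14732346, 0.15251095]), ((0.5760416388511658, 0.3253527879714966), (0.0482587032020092, 0.014020021073520184), 28.350391387939453))
```

View pics/w2.png

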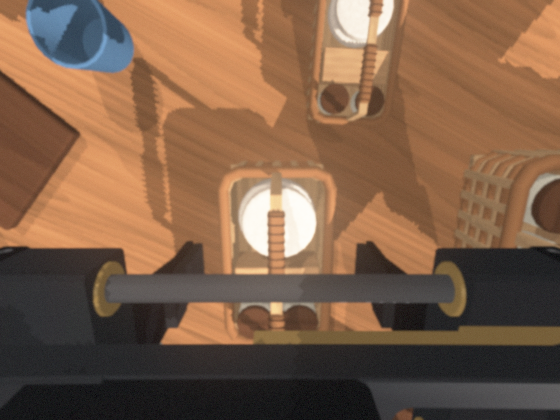

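This view is aligned: the jaws straddle the medium basket's handle, whose binding is near (277,235). The wrist and top fits agree to 1–2 mm, so I'll descend and grip.

```bash
python3 -m creep '[{"x":0,"y":0,"z":-0.03,"spin":0},{"x":0,"y":0,"z":-0.06,"spin":0},{"x":0,"y":0,"z":-0.085,"spin":0},{"x":0,"y":0,"z":-0.099,"spin":0},{"x":0,"y":0,"z":-0.099,"spin":0},{"x":0,"y":0,"z":-0.099,"spin":0}]' 0.087 60
python3 -m creep '[{"x":0,"y":0,"z":0,"spin":0},{"x":0,"y":0,"z":0,"spin":0},{"x":0,"y":0,"z":0,"spin":0},{"x":0,"y":0,"z":0,"spin":0},{"x":0,"y":0,"z":0,"spin":0},{"x":0,"y":0,"z":0,"spin":0}]' 0 60
python3 -m creep '[{"x":0,"y":0,"z":0.003,"spin":0},{"x":0,"y":0,"z":0.008,"spin":0},{"x":0,"y":0,"z":0.015,"spin":0},{"x":0,"y":0,"z":0.025,"spin":0},{"x":0,"y":0,"z":0.035,"spin":0},{"x":0,"y":0,"z":0.045,"spin":0},{"x":0,"y":0,"z":0.05,"spin":0},{"x":0,"y":0,"z":0.05,"spin":0},{"x":0,"y":0,"z":0.05,"spin":0}]'
cat > fit.py <<'E'
from h import *
import sys
s=r.read_state();print(s['time'],s['ee_pos'].round(4),s['ft_force'].round(2),s['torque'].round(3),s['width'])
c=take('wrist');cv2.imwrite('pics/'+sys.argv[1],c['pixels'])
x0,y0,z0=s['ee_pos']-[0,0,.006]
from scipy.spatial.transform import Rotation as R
d=R.from_quat(s['eef_rot']).as_matrix()[:2,1]; 
for n,c in(('w',c),('scene',take('scene')),('top',take('top'))):
  C=cloud(c).reshape(-1,3);Q=C-[x0,y0,z0];X=Q[:,:2]@d;Y=Q[:,0]*-d[1]+Q[:,1]*d[0]
  m=(c['z_map'].reshape(-1)>.05)&(abs(Y)<.03)&(abs(X)<.2)&(Q[:,2]>-.045)&(Q[:,2]<.03)
  print(n,m.sum(),'handle dir yaw',np.degrees(np.arctan2(d[1],d[0])).round(1))
  for a in np.arange(-.06,.2,.02):
    k=m&(abs(X-a)<.01)
    if k.sum()>4: print('  X%.2f n%d Y %.4f..%.4f top %.4f'%(a,k.sum(),Y[k].min(),Y[k].max(),np.percentile(Q[k,2],90)))
E
python3 fit.py w3.png
```

```text
time: 2.38
ee_pos: [0.4488, 0.2608, 0.1497]
eef_rot: [0.522, 0.853, 0.001, 0.0]
ft_force: [-0.1, 0.2, 0.5]
width: 0.0872
time: 3.12
ee_pos: [0.4483, 0.2602, 0.1486]
eef_rot: [0.522, 0.853, -0.0, -0.0]
ft_force: [-0.5, -0.5, 0.2]
width: 0.0352
time: 4.25
ee_pos: [0.4481, 0.2601, 0.1982]
eef_rot: [0.522, 0.853, -0.0, -0.0]
ft_force: [-0.4, 0.6, -2.3]
width: 0.0139
4.25 [0.4481 0.2601 0.1982] [-0.36  0.57 -2.34] [-0.066  0.189  0.008] 0.013867538411113255
w 3697 handle dir yaw 27.0
  X-0.02 n951 Y -0.0143..0.0178 top -0.0037
  X0.00 n1971 Y -0.0153..0.0184 top 0.0293
  X0.02 n506 Y -0.0099..0.0130 top -0.0005
  X0.04 n269 Y -0.0059..0.0088 top -0.0010
scene 489 handle dir yaw 27.0
  X0.00 n39 Y -0.0180..0.0036 top 0.0054
  X0.02 n78 Y -0.0200..0.0131 top 0.0066
  X0.04 n51 Y -0.0091..0.0045 top -0.0002
  X0.06 n47 Y -0.0090..0.0051 top -0.0012
  X0.08 n34 Y -0.0075..0.0056 top -0.0039
  X0.10 n56 Y -0.0107..0.0059 top -0.0018
  X0.12 n54 Y -0.0096..0.0049 top -0.0013
  X0.14 n54 Y -0.0099..0.0061 top -0.0014
  X0.16 n55 Y -0.0097..0.0040 top -0.0028
  X0.18 n21 Y -0.0086..0.0009 top -0.0137
top 138 handle dir yaw 27.0
  X0.10 n22 Y -0.0062..0.0074 top 0.0004
  X0.12 n46 Y -0.0061..0.0078 top -0.0018
  X0.14 n40 Y -0.0058..0.0072 top 0.0003
  X0.16 n30 Y -0.0063..0.0055 top -0.0038
```

View pics/w3.png

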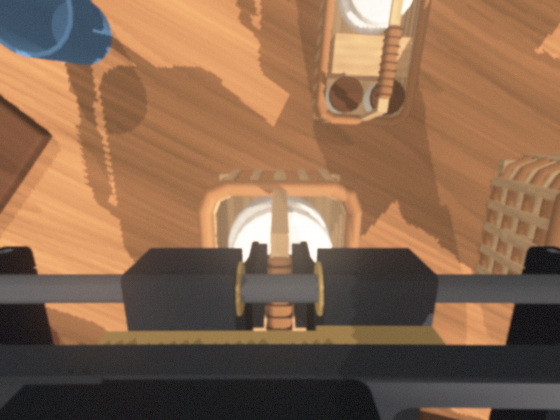

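The fingers closed fully only during the lift, so the handle sits about 8 mm below the grasp point. It's level and well held (width 13.9 mm, about 2.5 N). Next I lift further and carry it to a point 90 mm to the +y side of the hook.

```bash
python3 -m creep '[{"x":0,"y":0,"z":0.012,"spin":0},{"x":0,"y":0,"z":0.032,"spin":0},{"x":0,"y":0,"z":0.055,"spin":0},{"x":0,"y":0,"z":0.08,"spin":0},{"x":0,"y":0,"z":0.103,"spin":0},{"x":0,"y":0,"z":0.12,"spin":0},{"x":0,"y":0,"z":0.128,"spin":0},{"x":0.002,"y":-0.006,"z":0.128,"spin":-1},{"x":0.006,"y":-0.02,"z":0.128,"spin":-4},{"x":0.013,"y":-0.04,"z":0.128,"spin":-8},{"x":0.02,"y":-0.062,"z":0.128,"spin":-12.5},{"x":0.027,"y":-0.085,"z":0.128,"spin":-17}]'
python3 -m creep '[{"x":0.007,"y":-0.023,"z":0,"spin":-4.5},{"x":0.014,"y":-0.046,"z":0,"spin":-9},{"x":0.021,"y":-0.068,"z":0,"spin":-13.5},{"x":0.028,"y":-0.088,"z":0,"spin":-18},{"x":0.033,"y":-0.104,"z":0,"spin":-21.5},{"x":0.036,"y":-0.114,"z":0,"spin":-23.5},{"x":0.0365,"y":-0.117,"z":0,"spin":-24.2},{"x":0.0365,"y":-0.117,"z":0,"spin":-24.2},{"x":0.0365,"y":-0.117,"z":0,"spin":-24.2},{"x":0.0365,"y":-0.117,"z":0,"spin":-24.2}]'
python3 fit.py w4.png
python3 - <<'E'
from h import *
a=load('scene');cv2.imwrite('pics/s2.png',cv2.resize(a['pixels'][110:310,90:357],(800,600),interpolation=cv2.INTER_CUBIC))
E
```

```text
time: 5.9
ee_pos: [0.4759, 0.173, 0.3265]
eef_rot: [0.645, 0.764, -0.0, -0.0]
ft_force: [-0.6, -0.0, -2.9]
width: 0.0135
time: 7.15
ee_pos: [0.5117, 0.0587, 0.3266]
eef_rot: [0.789, 0.615, 0.0, -0.0]
ft_force: [-0.6, -0.3, -3.5]
width: 0.0131
7.15 [0.5117 0.0587 0.3266] [-0.59 -0.31 -3.45] [ 0.033  0.185 -0.001] 0.013116914323895994
w 3667 handle dir yaw -14.1
  X-0.02 n1472 Y -0.0148..0.0187 top 0.0129
  X0.00 n1450 Y -0.0101..0.0141 top 0.0296
  X0.02 n528 Y -0.0095..0.0134 top -0.0009
  X0.04 n217 Y -0.0055..0.0092 top -0.0011
scene 786 handle dir yaw -14.1
  X-0.02 n21 Y -0.0059..0.0041 top -0.0037
  X0.00 n103 Y -0.0200..0.0185 top 0.0257
  X0.02 n158 Y -0.0186..0.0187 top 0.0229
  X0.04 n56 Y -0.0083..0.0065 top -0.0004
  X0.06 n66 Y -0.0084..0.0064 top -0.0008
  X0.08 n39 Y -0.0061..0.0039 top -0.0044
  X0.10 n63 Y -0.0086..0.0061 top -0.0010
  X0.12 n68 Y -0.0087..0.0057 top -0.0013
  X0.14 n72 Y -0.0087..0.0059 top -0.0015
  X0.16 n73 Y -0.0084..0.0057 top -0.0029
  X0.18 n67 Y -0.0068..0.0032 top -0.0101
top 72 handle dir yaw -14.1
  X-0.02 n23 Y -0.0134..0.0063 top -0.0053
  X0.14 n14 Y -0.0064..0.0068 top 0.0002
  X0.16 n35 Y -0.0054..0.0072 top -0.0042
```

View pics/s2.png

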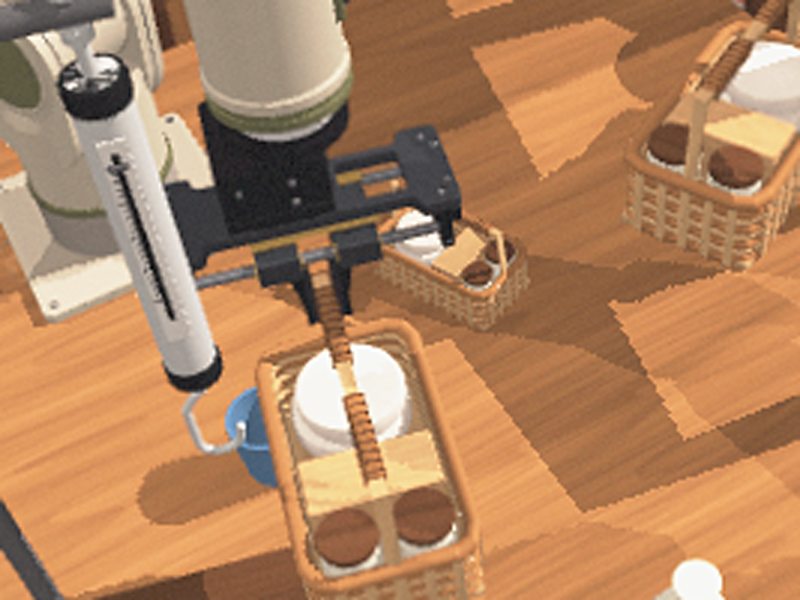

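The basket hangs level at hook height. The bare gap at (347,375) lines up with the hook at (215,430), and the handle middle is at z≈0.313. I'll move in over the tip.

```bash
python3 -m creep '[{"x":-0.001,"y":-0.004,"z":0,"spin":0},{"x":-0.0035,"y":-0.014,"z":0,"spin":0},{"x":-0.0073,"y":-0.029,"z":0,"spin":0},{"x":-0.0114,"y":-0.045,"z":0,"spin":0},{"x":-0.0152,"y":-0.06,"z":0,"spin":0},{"x":-0.0182,"y":-0.072,"z":0,"spin":0},{"x":-0.0205,"y":-0.081,"z":0,"spin":0},{"x":-0.0222,"y":-0.0876,"z":0,"spin":0},{"x":-0.0222,"y":-0.0876,"z":0,"spin":0},{"x":-0.0222,"y":-0.0876,"z":0,"spin":0}]'
python3 - <<'E'
from h import *
s=r.read_state();print(s['ee_pos'],s['ft_force'],s['torque'])
a=take('scene');cv2.imwrite('pics/s3.png',cv2.resize(a['pixels'][190:280,120:240],(800,600),interpolation=cv2.INTER_CUBIC))
# project predicted hook wire and handle points
def pr(X): return cv2.projectPoints(np.array([X],float),cv2.Rodrigues(a['R'])[0],a['t'],a['K'],np.array([float(a['k1']),0,0,0]))[0][0,0]
A=np.array([.5632,-.0477,.28]);Y=np.array([.2453,.9694,0]);
for n,X in dict(seat=A,tip=A+.015*Y+[0,0,.019],hand=s['ee_pos']+[.072*.9694,-.072*.2453,-.0135]).items(): print(n,(pr(X)-[120,190])*800/120)
E
```

```text
time: 8.55
ee_pos: [0.4897, -0.0289, 0.3265]
eef_rot: [0.789, 0.615, 0.0, -0.0]
ft_force: [-0.3, 0.4, -2.2]
width: 0.0134
[ 0.48969    -0.02889193  0.32653541] [-0.28895587  0.44358553 -2.20588115] [ 0.06094769  0.17730508 -0.02355359]
seat [291.60588675 453.40294971]
tip [328.37030454 403.02204478]
hand [266.20757042 377.1131122 ]
```

View pics/s3.png

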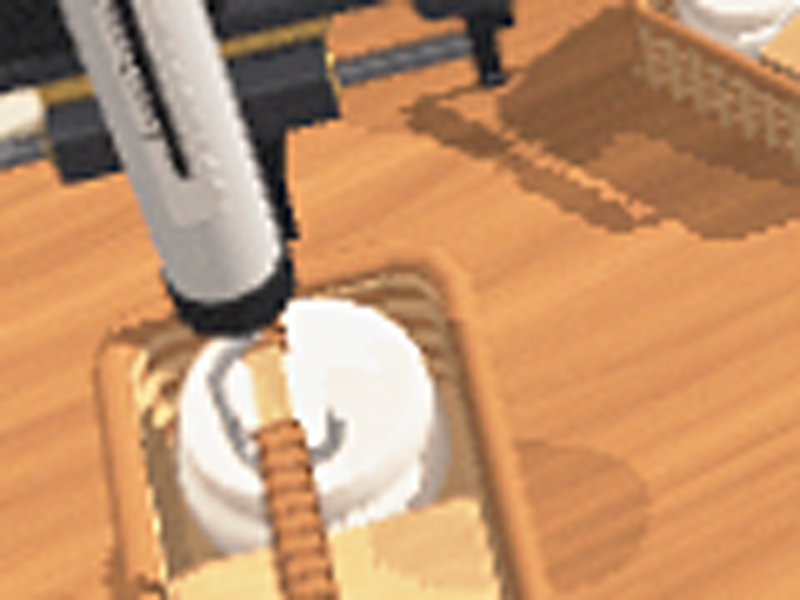

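The handle's bare part at (274,380) lies above the hook's bowl: tip at (335,412), seat near (285,465). I'll average the force for the weight, then lower slowly.

```bash
cat > ft.py <<'E'
from h import *
F=[];Q=[]
for i in range(14):
    r.camera('wrist');s=r.read_state();F.append(s['ft_force']);Q.append(s['torque'])
F=np.array(F);Q=np.array(Q);y=np.array([.2453,.9694])
print(s['time'],s['ee_pos'].round(4),'F',F.mean(0).round(3),'sd',F.std(0).round(2),'T',Q.mean(0).round(4),'T_y/.072',((Q[:,:2]@y).mean()/.072).round(2),(Q[:,:2]@y).std().round(4))
E
python3 ft.py
python3 -m creep '[{"x":0.001,"y":0,"z":-0.002,"spin":0},{"x":0.0015,"y":0,"z":-0.006,"spin":0},{"x":0.0015,"y":0,"z":-0.01,"spin":0},{"x":0.0015,"y":0,"z":-0.014,"spin":0},{"x":0.0015,"y":0,"z":-0.018,"spin":0},{"x":0.0015,"y":0,"z":-0.022,"spin":0},{"x":0.0015,"y":0,"z":-0.025,"spin":0},{"x":0.0015,"y":0,"z":-0.028,"spin":0},{"x":0.0015,"y":0,"z":-0.031,"spin":0},{"x":0.0015,"y":0,"z":-0.034,"spin":0},{"x":0.0015,"y":0,"z":-0.037,"spin":0},{"x":0.0015,"y":0,"z":-0.039,"spin":0}]'
python3 ft.py
```

```text
9.3 [ 0.4896 -0.0294  0.3266] F [-0.08  -0.061 -2.435] sd [0.35 0.43 0.44] T [ 0.064   0.1768 -0.0088] T_y/.072 2.6 0.0246
time: 10.8
ee_pos: [0.4911, -0.0294, 0.2875]
eef_rot: [0.789, 0.615, 0.0, 0.0]
ft_force: [0.6, 0.3, -2.0]
width: 0.0134
11.5 [ 0.4911 -0.0294  0.2876] F [-0.085  0.237 -1.569] sd [0.62 0.51 0.41] T [0.079  0.1096 0.0177] T_y/.072 1.75 0.0275
```

The weight is about 2.5 N, so I expect roughly 25 mm of sink, and 8–10 mm is already taken up. I'll keep easing it down.

```bash
python3 -m creep '[{"x":0,"y":0,"z":-0.002,"spin":0},{"x":0,"y":0,"z":-0.004,"spin":0},{"x":0,"y":0,"z":-0.006,"spin":0},{"x":0,"y":0,"z":-0.008,"spin":0},{"x":0,"y":0,"z":-0.01,"spin":0},{"x":0,"y":0,"z":-0.012,"spin":0},{"x":0,"y":0,"z":-0.012,"spin":0}]'
python3 ft.py
python3 - <<'E'
from h import *
a=take('scene');cv2.imwrite('pics/s4.png',cv2.resize(a['pixels'][170:290,120:280],(800,600),interpolation=cv2.INTER_CUBIC))
E
```

```text
time: 12.38
ee_pos: [0.4911, -0.0294, 0.2755]
eef_rot: [0.789, 0.615, -0.0, -0.0]
ft_force: [0.1, 0.2, -1.1]
width: 0.0134
13.075 [ 0.4911 -0.0294  0.2756] F [ 0.099  0.229 -0.373] sd [0.48 0.52 0.58] T [ 0.0645 -0.003   0.0085] T_y/.072 0.18 0.0269
```

View pics/s4.png

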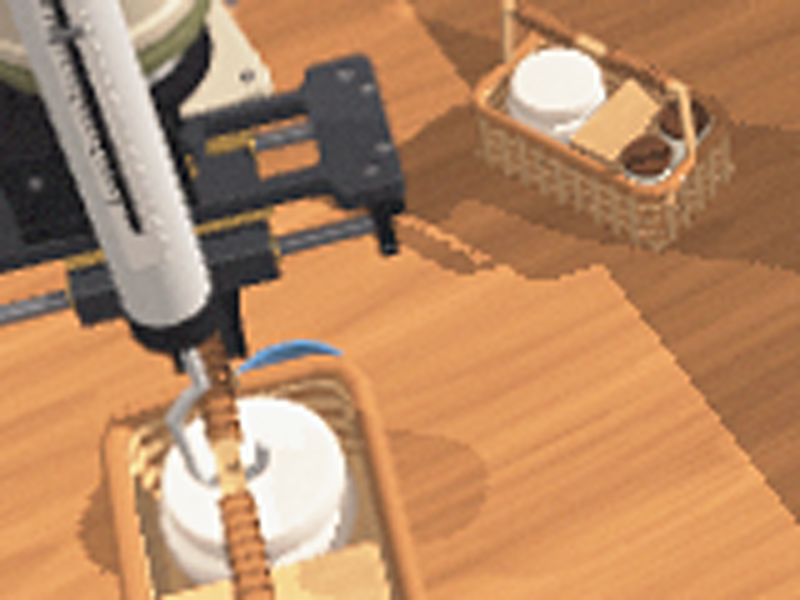

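The hook now carries the handle by its bare middle, near (228,470), with about 0.2–0.4 N still in the grip and a slight side force to +y. I'll lower 2 mm more and relax 1.5 mm to +y.

```bash
python3 -m creep '[{"x":0,"y":0.0005,"z":-0.001,"spin":0},{"x":0,"y":0.001,"z":-0.002,"spin":0},{"x":0.0004,"y":0.0015,"z":-0.002,"spin":0},{"x":0.0004,"y":0.0015,"z":-0.002,"spin":0},{"x":0.0004,"y":0.0015,"z":-0.002,"spin":0},{"x":0.0004,"y":0.0015,"z":-0.002,"spin":0}]'
python3 ft.py;python3 ft.py;python3 ft.py
```

```text
time: 13.88
ee_pos: [0.4914, -0.028, 0.2736]
eef_rot: [0.789, 0.615, -0.0, -0.0]
ft_force: [-1.3, -1.9, -0.7]
width: 0.0136
14.575 [ 0.4915 -0.0279  0.2736] F [-1.004 -1.626 -0.093] sd [0.35 0.42 0.56] T [-0.3601  0.2517 -0.1559] T_y/.072 2.16 0.0252
15.275 [ 0.4915 -0.0279  0.2736] F [-1.06  -1.829 -0.216] sd [0.59 0.43 0.53] T [-0.3664  0.271  -0.1464] T_y/.072 2.4 0.0299
15.975 [ 0.4915 -0.0279  0.2736] F [-1.137 -1.686 -0.072] sd [0.47 0.58 0.48] T [-0.394   0.2639 -0.1466] T_y/.072 2.21 0.0303
```

The side force rose to about 2 N, because the strip's edge now rides on the tip side of the bowl. The earlier lateral position was nearly centred, so I'll go back to it.

```bash
python3 -m creep '[{"x":-0.0001,"y":-0.0004,"z":0,"spin":0},{"x":-0.0002,"y":-0.0008,"z":0,"spin":0},{"x":-0.0003,"y":-0.0012,"z":0,"spin":0},{"x":-0.0003,"y":-0.0012,"z":0,"spin":0},{"x":-0.0003,"y":-0.0012,"z":0,"spin":0},{"x":-0.0003,"y":-0.0012,"z":0,"spin":0}]'
python3 ft.py;python3 ft.py
```

```text
time: 16.73
ee_pos: [0.4912, -0.0289, 0.2736]
eef_rot: [0.789, 0.615, 0.0, -0.0]
ft_force: [-1.0, 0.2, -0.6]
width: 0.0133
17.425 [ 0.4912 -0.0291  0.2736] F [-0.04   1.12   0.053] sd [0.41 0.45 0.58] T [0.28   0.0228 0.0952] T_y/.072 1.26 0.0307
18.125 [ 0.4912 -0.0291  0.2736] F [0.015 1.176 0.136] sd [0.48 0.54 0.57] T [ 0.3076 -0.0023  0.0893] T_y/.072 1.02 0.0263
```

```bash
python3 -m creep '[{"x":0,"y":0.0002,"z":0,"spin":0},{"x":0.0001,"y":0.0005,"z":0,"spin":0},{"x":0.0001,"y":0.0005,"z":0,"spin":0},{"x":0.0001,"y":0.0005,"z":0,"spin":0},{"x":0.0001,"y":0.0005,"z":0,"spin":0}]'
python3 ft.py;python3 ft.py
```

```text
time: 18.75
ee_pos: [0.4913, -0.0287, 0.2736]
eef_rot: [0.789, 0.614, 0.0, -0.0]
ft_force: [0.4, 0.2, 0.5]
width: 0.0134
19.45 [ 0.4913 -0.0286  0.2736] F [-0.153  0.123 -0.126] sd [0.58 0.54 0.46] T [ 0.0175  0.0187 -0.0056] T_y/.072 0.31 0.0376
20.15 [ 0.4913 -0.0286  0.2736] F [-0.07   0.093  0.145] sd [0.33 0.55 0.44] T [-0.0283  0.032  -0.016 ] T_y/.072 0.33 0.022
```

The grip load is about zero on all axes. One more mm down, then soften the grip and open.

```bash
python3 -m creep '[{"x":0,"y":0,"z":-0.0005,"spin":0},{"x":0,"y":0,"z":-0.001,"spin":0},{"x":0,"y":0,"z":-0.001,"spin":0},{"x":0,"y":0,"z":-0.001,"spin":0}]' 0 10
python3 -m creep '[{"x":0,"y":0,"z":0,"spin":0},{"x":0,"y":0,"z":0,"spin":0},{"x":0,"y":0,"z":0,"spin":0},{"x":0,"y":0,"z":0,"spin":0}]' 0 3
python3 -m creep '[{"x":0,"y":0,"z":0,"spin":0},{"x":0,"y":0,"z":0,"spin":0},{"x":0,"y":0,"z":0,"spin":0},{"x":0,"y":0,"z":0,"spin":0},{"x":0,"y":0,"z":0,"spin":0},{"x":0,"y":0,"z":0,"spin":0},{"x":0,"y":0,"z":0,"spin":0},{"x":0,"y":0,"z":0,"spin":0}]' 0.03 3
python3 -m creep '[{"x":0,"y":0,"z":0,"spin":0},{"x":0,"y":0,"z":0,"spin":0},{"x":0,"y":0,"z":0,"spin":0},{"x":0,"y":0,"z":0,"spin":0},{"x":0,"y":0,"z":0,"spin":0},{"x":0,"y":0,"z":0,"spin":0},{"x":0,"y":0,"z":0,"spin":0},{"x":0,"y":0,"z":0,"spin":0}]' 0.075 3
python3 - <<'E'
from h import *
s=r.read_state();print(s['ft_force'],s['width'])
a=take('scene');cv2.imwrite('pics/s5.png',cv2.resize(a['pixels'][150:330,90:330],(800,600),interpolation=cv2.INTER_CUBIC))
E
```

```text
time: 20.65
ee_pos: [0.4913, -0.0286, 0.2726]
eef_rot: [0.789, 0.615, 0.0, -0.0]
ft_force: [-0.1, -1.2, -0.0]
width: 0.0142
time: 21.15
ee_pos: [0.4913, -0.0286, 0.2726]
eef_rot: [0.789, 0.615, 0.0, -0.0]
ft_force: [0.4, -0.7, 1.1]
width: 0.0138
time: 22.15
ee_pos: [0.4913, -0.0286, 0.2726]
eef_rot: [0.789, 0.615, 0.0, -0.0]
ft_force: [0.2, 0.4, -0.5]
width: 0.0299
time: 23.15
ee_pos: [0.4913, -0.0286, 0.2726]
eef_rot: [0.789, 0.615, 0.0, -0.0]
ft_force: [1.0, 0.5, -0.4]
width: 0.0748
[ 1.04160917  0.50379005 -0.39366548] 0.07483469223330289
```

View pics/s5.png

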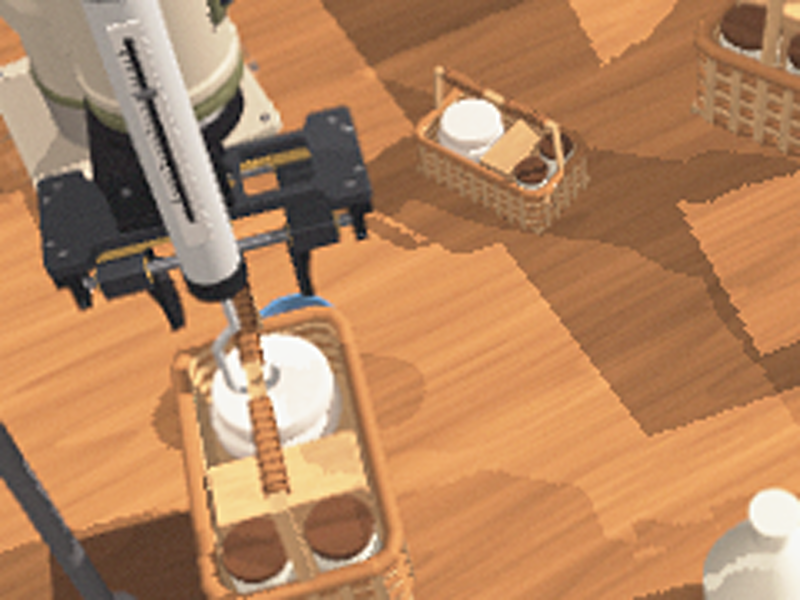

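The basket hangs on the hook by the bare strip near (257,380), level, with the fingers open and clear. I'll withdraw along the handle away from the tube, then wait.

```bash
python3 -m creep '[{"x":-0.003,"y":0.001,"z":0,"spin":0},{"x":-0.009,"y":0.002,"z":0,"spin":0},{"x":-0.017,"y":0.004,"z":0,"spin":0},{"x":-0.025,"y":0.006,"z":0,"spin":0},{"x":-0.033,"y":0.008,"z":0,"spin":0},{"x":-0.041,"y":0.01,"z":0,"spin":0},{"x":-0.048,"y":0.012,"z":0,"spin":0},{"x":-0.053,"y":0.013,"z":0,"spin":0},{"x":-0.053,"y":0.013,"z":0.01,"spin":0},{"x":-0.053,"y":0.013,"z":0.03,"spin":0},{"x":-0.053,"y":0.013,"z":0.04,"spin":0},{"x":-0.053,"y":0.013,"z":0.04,"spin":0}]'
python3 -m creep '[{"x":0,"y":0,"z":0,"spin":0},{"x":0,"y":0,"z":0,"spin":0},{"x":0,"y":0,"z":0,"spin":0},{"x":0,"y":0,"z":0,"spin":0},{"x":0,"y":0,"z":0,"spin":0},{"x":0,"y":0,"z":0,"spin":0},{"x":0,"y":0,"z":0,"spin":0},{"x":0,"y":0,"z":0,"spin":0}]'
cat > st.py <<'E'
from h import *
A=np.array([.5632,-.0477]);d=np.array([.9694,-.2453]);y=np.array([.2453,.9694])
for i in range(3):
    a=take('scene');C=cloud(a).reshape(-1,3);X=(C[:,:2]-A)@d;Y=(C[:,:2]-A)@y
    m=(abs(Y)<.02)&(C[:,2]>.235)&(C[:,2]<.28)&(X<.09)
    o=[]
    for lo,hi in((-.06,-.03),(-.01,.01),(.03,.055),(.055,.08)):
        k=m&(X>lo)&(X<hi);o.append((int(k.sum()),np.median(C[k,2]).round(4),np.median(Y[k]).round(4)))
    print(r.read_state()['time'],o)
    if i<2: [r.camera('wrist') for _ in range(4)]
cv2.imwrite('pics/s6.png',cv2.resize(a['pixels'][150:330,90:330],(800,600),interpolation=cv2.INTER_CUBIC))
E
python3 st.py
```

```text
time: 24.7
ee_pos: [0.4387, -0.0156, 0.3132]
eef_rot: [0.789, 0.614, 0.001, 0.0]
ft_force: [-0.5, -0.8, -0.4]
width: 0.0751
time: 25.7
ee_pos: [0.4383, -0.0156, 0.3126]
eef_rot: [0.789, 0.615, 0.0, -0.0]
ft_force: [-0.5, -0.2, -1.3]
width: 0.0751
25.75 [(72, np.float64(0.265), np.float64(0.0023)), (98, np.float64(0.2613), np.float64(-0.0)), (83, np.float64(0.2659), np.float64(0.0005)), (95, np.float64(0.2654), np.float64(0.0004))]
26.0 [(69, np.float64(0.2648), np.float64(0.002)), (97, np.float64(0.2614), np.float64(-0.0002)), (83, np.float64(0.2658), np.float64(0.0004)), (97, np.float64(0.2659), np.float64(0.0006))]
26.25 [(70, np.float64(0.2647), np.float64(0.0024)), (100, np.float64(0.261), np.float64(-0.0002)), (82, np.float64(0.2658), np.float64(0.0004)), (102, np.float64(0.2656), np.float64(0.0005))]
```

View pics/s6.png

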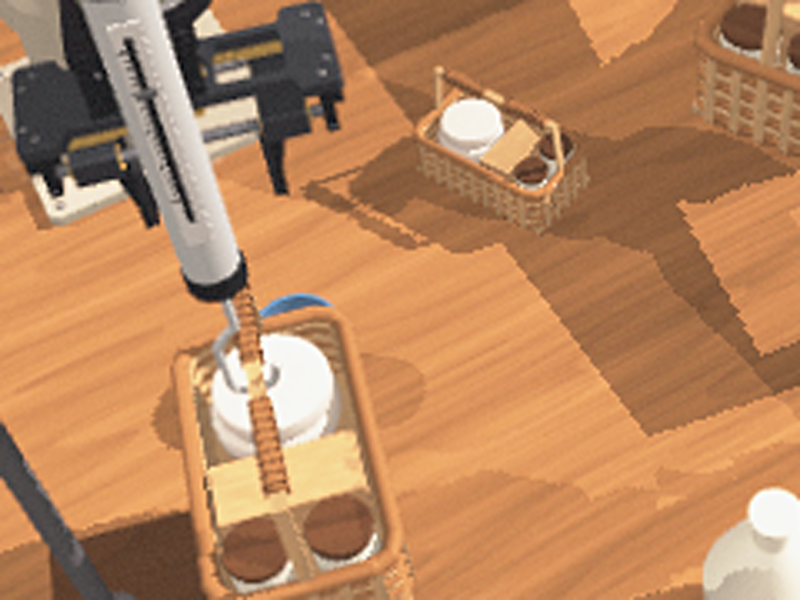

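The picture shows the basket hanging free with the gripper well clear. The handle height holds within 0.5 mm over 0.5 s, at about 0.259 m, so the sink is about 26 mm. I'm handing it in.

```bash
python3 -c "
from bench import r
print(r.close_job())"
```

```text
the job is handed in; nothing more can be done
None
```

The middle-sized basket is hanging on the balance hook by the bare middle of its handle, and I handed the job in at about 26 s. The hand-in reports no verdict.

**What I did**
- I gripped the near binding 72 mm from the handle's middle.
- I carried the basket in over the hook's tip and lowered it in small steps until the grip force averaged about 0 N.
- I then softened the grip, opened the fingers and withdrew along the handle.

**Last checks**
- **At rest:** handle height was steady within about 0.5 mm over 0.5 s.
- **Level:** the handle ends agree within about 1 mm.
- **Sink:** the hook is down about 26 mm, which matches the roughly 2.5 N (0.25 kg) I weighed in the grip.
- **Clear:** the gripper is well away from the basket and the balance. The bystanders were not in the path, but I did not measure their positions again at the end.

**What went differently or disagreed**
- **No tilt:** the moves allow no tilt, so I gripped with the tool vertical and further out than the suggested 58 mm.
- **Late grip:** the fingers closed fully only as the lift began, so the handle sat about 8 mm low in the jaws.
- **Side force:** a 1.5 mm sideways correction in the hook caused about 2 N of side force, which I took back out before letting go.
- **Residual load:** just before release the moment reading still suggested about 0.3 N in the grip while the force reading said about 0. I lowered 1 mm more as a compromise.
- **Hook speed:** I could not measure how fast the hook moved at release. The first picture, about 2 s after the fingers began to open, showed it hanging level.

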